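Drive a hanging eye home in a picture frame with a bar through its loop

ROBOT

A 6-joint arm with a two-finger parallel gripper is mounted at the origin on a cart in front of the work surface, level with it; the furniture and walls round the work are solid. World frame = base frame: x ahead of the robot, y to its left, z up, the work surface at z = 0. Lengths are in m, angles in rad, forces in N, time in s.
With the tool pointing down it reaches from about 0.375 to 0.925 m from the base axis. Payload 5.7 kg.
Tool frame: the origin (TCP) lies midway between the tips of the shut fingers; the grasp point (between the pads) lies 19 mm behind it; z points along the fingers, x is the direction in which the jaws open and shut, and the axes are right-handed (so a half turn about z gives the same grasp; the last joint's range is limited). The gripper opens to 88 mm and grips with 3 to 60 N. Pads are 20 mm wide; open, the fingers measure 115 mm over their backs; the gripper's body (75 mm by 178 mm) begins 61 mm behind the grasp point.
Start: joints at [-1.344, 0.359, 1.51, -0, 1.272, -0.115], TCP at [0.201, -0.565, 0.223] pointing down, gripper open.
Joint ranges: [-2.97, 2.97], [-1.01, 2.36], [0.21, 2.38], [-0.96, 4.11], [0.2, 2.71], [-2.98, 2.98]. Speed limits (rad/s): [2.39, 2.39, 3.14, 3.14, 3.14, 3.14].

INTERFACE

Orientations are given as a unit quaternion [x, y, z, w].
In Python, from bench import move_ptp, servo_line, goto_joints, move_gripper, sleep, inverse_kinematics, capture, PlanningError, close_job, spot_in, silhouettes, current_clock, current_joint_pos, current_qvel, current_joint_torque, current_position, current_orientation, current_force, current_torque, current_finger_gap gives the robot as it stands. Calls block until the motion is done:
- move_ptp(position, orientation): joint-space move of the TCP to a pose.
- servo_line(position, orientation=None, rate=0.15, contact_N=None): straight line of the TCP; orientation=None keeps the orientation; rate is the mean speed in m/s. With contact_N (N) it stops when the force on the tool has changed by that much, and returns True; else False.
- goto_joints(angles): joint-space move.
- move_gripper(opening): finger opening in m; the grip force is fixed at half the most; returns when the fingers have stopped.
- sleep(seconds).
- inverse_kinematics(position, orientation): joint angles nearest the present ones, or None.
- capture(name): name is "side" or "top" or "wrist"; returns a dict with "image" (400x640x3 uint8, blue, green, red), "range_z" (400x640 float32, m along the optical axis (not along the pixel's ray), 0 where there is no reading), "intrinsics" (3x3 intrinsics, pixels), "R" (3x3) and "t" (3): a world point X has camera coordinates R X + t. Camera axes: x right, y down, z forward; pixel columns grow to the right and rows downward; lengths in m; the calibration is good to about 2 mm. A picture is of the moment at which its call begins.
A pose or a line that the arm cannot do raises PlanningError and nothing moves.
- close_job(): hands the job in, once; it reports no verdict.
Trained networks look in the newest picture that a camera, given by its name, has taken for a name from the list of things; names that differ only in an ending like _2 or _b are one class to them, and where a whole thing is asked for, a point or a joint stands for the part that bears it (a point fixed in the world has none). Each returns a list of dicts, best first, with "conf" (0 to 1); they miss things now and then, are a little off and sometimes report something else, mostly with a low value. They report only what shows in the picture. A call takes as long as a camera call.
- spot_in(camera, query): "xy" ([column, row] in pixels, amid what is visible of it).
- silhouettes(camera, query): "region" (400x640 bool, what is visible of it) and "xy" ([column, row] in pixels, amid what is visible of it).
Readings, each from a call of its own:
- current_clock(): time.
- current_joint_pos(): joint angles.
- current_qvel(): joint speeds.
- current_joint_torque(): joint torques, N m.
- current_position(): TCP position.
- current_orientation(): TCP orientation.
- current_force(): force on the tool from outside, world axes, zero at the start.
- current_torque(): the same for the moment, N m.
- current_finger_gap(): finger opening in m.
Only numpy, scipy, OpenCV 4.12 (cv2) and the standard library are available. Lean on these libraries where they do the work, as an engineer would, in place of code of your own. Each camera call takes 0.05 s, during which the arm holds its last target. There are 200 camera calls.

TASK

A small picture frame lies face down on its foam sheet and the brass hanging eye in its top rail is not quite home. Take the steel bar from the shallow steel tray, slide it through the eye and turn the eye clockwise, by feel, until its shoulder is pulled firmly down onto the leather washer; stop as soon as it pulls up firm, because forcing it further crushes the washer and strips the old wood. Then draw the bar out without unscrewing the eye, lay it back in the tray and let go, without leaning on the frame or disturbing the things around it.

Things in the scene. Friction and masses are not known exactly. Their poses are not given: they have to be found in the camera images.
- eye_hole (a point): Centre of the hole of the brass screw eye standing in the middle of the frame's top rail: a thick ring, 28 mm outside, hole 11 mm, 14 mm thick along the hole, on a neck and a 22 mm shoulder. Hole level, 52 mm above the table, 27 mm above the rail. x along the hole (both ways in alike), z up. It turns about the vertical through this point; the 8 mm bar can swing 0.2 to 0.35 rad either way in the hole before it bites.
- washer_top (a point): Centre of the top of the brown leather washer (27 mm across, 3 mm thick) under the eye's shoulder. The eye turns clockwise (seen from above) by 0.4 to 1.1 rad, not known beforehand, with a steady drag of about 0.2 N m until the shoulder meets the leather; then the torque jumps to 0.4 N m and climbs by about 4 N m per rad while this point sinks by 0.6 mm per rad, too little to be read. Axes mean nothing.
- rail_top (a point): Point on the back of the frame's top rail, under the washer, on the eye's turning axis, 25 mm above the table; z up. Firm home is a torque of 0.6 to 0.9 N m on the eye; above 1.2 N m the washer is crushed and the thread strips. Friction in the thread holds the eye where it is left; when the load is taken off, the leather gives back a little and stays nipped.
- frame: Wooden picture frame, 220 mm along its top rail (y) by 160 mm (x), face down on a grey foam sheet of 240 by 178 mm, fixed. Origin on the table under the eye, in the middle of the top rail. Rails 36 mm wide, their backs 25 mm above the table; plywood backing and brass turn buttons between and on them. z up.
- bar_mid (a point): Middle of the loose steel bar, half-way up: round bar of 8 mm diameter and 160 mm length with tapered ends, along its x axis, with a black square sleeve of 12 by 12 mm and 44 mm length round its middle, by which it is gripped (90 g). It lies in the tray on the sleeve's flat, its middle 9 mm above the table. Both ends are alike.
- bar_end_a (a point): One end of the steel bar, on its axis, 80 mm from its middle along its +x.
- bar_end_b (a point): The other end of the steel bar, on its axis, 80 mm from its middle along its -x.
- tray: Shallow stainless steel tray, 210 mm (its x) by 160 mm (its y), 12 mm high, walls and floor 3 mm thick, fixed. Origin under its centre on the table, z up.
- roll_mid (a point): Centre of a loose roll of white paper tape, 62 mm across, 48 mm high; a bystander.
- loupe_mid (a point): Centre of a loose red folding loupe, 36 by 52 by 14 mm; a bystander.

How it is judged:
On the way, in this order (a step that is already met when the one before it is completed fails the run):
1. the bar is through the eye, which is not home yet (x of eye_hole in the frame of bar_mid between -0.064 and 0.064 m and y of eye_hole in the frame of bar_mid between -0.006 and 0.006 m and z of eye_hole in the frame of bar_mid between -0.006 and 0.006 m and z of washer_top in the frame of rail_top above 0.00298 m), for 0.1 s.
2. the eye is pulled down onto the washer with the bar through it (x of eye_hole in the frame of bar_mid between -0.064 and 0.064 m and y of eye_hole in the frame of bar_mid between -0.006 and 0.006 m and z of eye_hole in the frame of bar_mid between -0.006 and 0.006 m and z of washer_top in the frame of rail_top below 0.00298 m), for 0.2 s.
At the end, for the whole second after the job is handed in: the eye is home: its shoulder nips the leather washer by at least 0.02 mm (0.03 rad past first contact); the steel bar lies flat at rest inside the tray, both ends within its walls, its middle less than 16 mm above the table (z of washer_top in the frame of rail_top below 0.00298 m and x of bar_mid in the frame of tray between -0.09 and 0.09 m and y of bar_mid in the frame of tray between -0.07 and 0.07 m and x of bar_end_a in the frame of tray between -0.108 and 0.108 m and y of bar_end_a in the frame of tray between -0.083 and 0.083 m and x of bar_end_b in the frame of tray between -0.108 and 0.108 m and y of bar_end_b in the frame of tray between -0.083 and 0.083 m and z of bar_mid in the frame of tray below 0.016 m and linear speed of bar below 0.02 m/s); the robot touches nothing.
It fails at once if the eye is over-tightened: its shoulder crushes the washer by more than 0.13 mm (0.2 rad past first contact, 1.2 N m) (z of washer_top in the frame of rail_top below 0.00287 m).
It fails at once if the frame is leaned on with more than 10 N (contact force between frame and anything else above 10 N).
It fails at once if a loose bystander (tape roll or loupe) is shifted by more than 30 mm (distance of any of roll_mid, loupe_mid from where it was at the start of the episode above 0.03 m).
It also fails if it takes over 72 s, if anything falls off the work surface, if the arm or the gripper's body presses on something with over 40 N, if the wrist force passes 120 N, or if a joint passes its speed limit or range.

## Working session

There is one attempt and no reset: what is moved stays moved. The work goes in short steps, each a Python script; the robot and the scene stay as the last script left them, time stands still between calls to the robot, and variables do not carry over. Pictures are saved under pics/ and viewed, about 8 in all and at most 12, crops included, and the job is handed in when it is done.

```bash
mkdir -p pics; ls
cat > h.py <<'E'
import numpy as np, cv2
from bench import *
from scipy.spatial.transform import Rotation as Rn
def world(c,uv,z=None):
    K,R,t=[np.array(c[k],float) for k in("intrinsics","R","t")]
    uv=np.atleast_2d(uv).astype(float)
    ray=np.c_[(uv[:,0]-K[0,2])/K[0,0],(uv[:,1]-K[1,2])/K[1,1],np.ones(len(uv))]
    o=-R.T@t; d=ray@R
    if z is None:
        s=np.array([c["range_z"][int(v),int(u)] for u,v in uv])
    else: s=(z-o[2])/d[:,2]
    return o+d*s[:,None]
def q(yaw):  # tool down, tool x at angle yaw in world
    c,s=np.cos(yaw),np.sin(yaw)
    return Rn.from_matrix(np.array([[c,s,0],[s,-c,0],[0,0,-1]])).as_quat()
E
python3 - <<'E'
from h import *
for n in("top","side"):
    c=capture(n); cv2.imwrite(f"pics/{n}0.png",c["image"])
    print(n,-np.array(c["R"]).T@c["t"])
    for k in("eye_hole","washer_top","frame","bar_mid","bar_end_a","tray","roll_mid","loupe_mid"):
        r=spot_in(n,k)[:2]
        print(k,[(np.round(a["xy"]),round(a["conf"],2),world(c,a["xy"]).round(3)[0]) for a in r])
print(current_position(),current_force(),current_torque(),current_clock())
E
```

```text
pics
top [0.48118747 0.25442741 1.06486875]
eye_hole []
washer_top [(array([262., 227.]), 0.72, array([0.573, 0.392, 0.012]))]
frame [(array([410., 232.]), 0.65, array([0.563, 0.058, 0.018]))]
bar_mid [(array([260., 232.]), 0.83, array([0.563, 0.395, 0.014]))]
bar_end_a [(array([259., 236.]), 0.75, array([0.552, 0.397, 0.014]))]
tray [(array([271., 234.]), 0.92, array([0.558, 0.372, 0.002]))]
roll_mid [(array([276., 162.]), 0.94, array([ 0.728,  0.363, -0.002]))]
loupe_mid [(array([378., 147.]), 0.6, array([0.76 , 0.128, 0.018]))]
side [ 0.52959084 -0.4362026   0.57449645]
eye_hole [(array([264., 264.]), 0.67, array([0.508, 0.061, 0.045]))]
washer_top []
frame [(array([297., 285.]), 0.57, array([0.566, 0.024, 0.018]))]
bar_mid [(array([281., 179.]), 0.62, array([0.56 , 0.389, 0.016])), (array([264., 266.]), 0.32, array([0.508, 0.053, 0.048]))]
bar_end_a [(array([282., 181.]), 0.46, array([0.564, 0.386, 0.011]))]
tray [(array([282., 188.]), 0.77, array([0.561, 0.365, 0.003]))]
roll_mid [(array([381., 241.]), 0.72, array([0.762, 0.122, 0.017])), (array([340., 181.]), 0.7, array([0.709, 0.331, 0.038]))]
loupe_mid [(array([383., 240.]), 0.92, array([0.764, 0.121, 0.019]))]
[ 0.2010908  -0.56525559  0.22263096] [0.01725326 0.10537119 0.46151975] [-0.03255896  0.00416968  0.05335289] 0.9
```

View pics/top0.png

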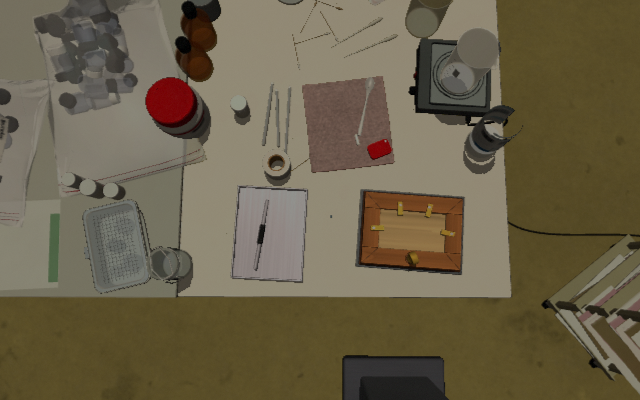

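View pics/side0.png

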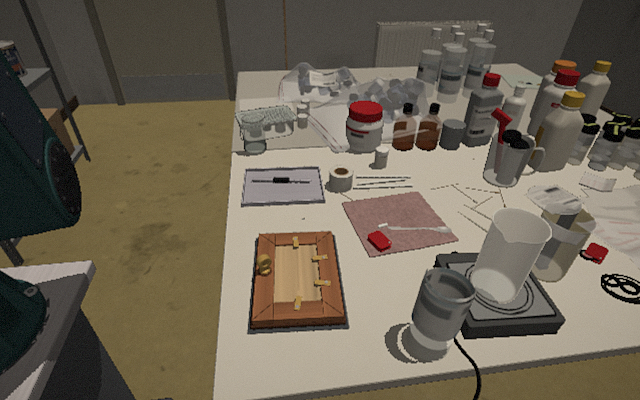

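Top view: the bar lies along roughly x in the tray at px (261,235). The eye is at px (412,258), in the near rail, and the loupe at (379,149) is well clear. Next I'll look with the wrist camera above both.

Run:
```python
from h import *
print(Rn.from_quat(current_orientation()).as_matrix().round(2))
for n,p in(("eye",[0.50,0.06,0.26]),("bar",[0.56,0.39,0.26])):
    move_ptp(p,q(np.pi/2 if n=="eye" else -np.pi/2) if False else q(-np.pi/2))
    c=capture("wrist"); cv2.imwrite(f"pics/w_{n}.png",c["image"]); np.save(f"{n}.npy",c,allow_pickle=True)
    print(n,current_joint_pos().round(2) if hasattr(current_joint_pos(),'round') else current_joint_pos(),-np.array(c["R"]).T@c["t"],np.array(c["R"])[2])
    for k in(("eye_hole","washer_top","frame") if n=="eye" else("bar_mid","bar_end_a","tray")):
        r=silhouettes("wrist",k)[:2]
        for a in r:
            print(k,np.round(a["xy"]),round(a["conf"],2),world(c,a["xy"]).round(4)[0],a["region"].sum())
            cv2.imwrite(f"pics/m_{n}_{k}.png",a["region"].astype(np.uint8)*255)if a is r[0] else 0
print(current_clock())
```

```text
[[ 0.34 -0.94 -0.  ]
 [-0.94 -0.34  0.  ]
 [-0.   -0.   -1.  ]]
eye [-0.02  0.18  1.66 -0.    1.3   1.55] [0.58126139 0.05907124 0.42227637] [-2.94170917e-01 -7.26326510e-05 -9.55752827e-01]
eye_hole [320. 170.] 0.81 [0.5083 0.0556 0.0663] 325
washer_top [319. 156.] 0.52 [0.5178 0.0561 0.0288] 25
bar [ 0.51  0.45  1.27 -0.    1.42  2.08] [0.64128686 0.38845774 0.4223625 ] [-2.94220746e-01 -6.41224550e-04 -9.55737276e-01]
bar_mid [314. 159.] 0.59 [0.5722 0.3916 0.0168] 793
bar_end_a [314. 166.] 0.81 [0.5633 0.3909 0.0158] 923
tray [331. 155.] 0.86 [0.576  0.369  0.0046] 18231
5.0333
```

Run:
```python
from h import *
a=cv2.imread("pics/w_eye.png");b=cv2.imread("pics/w_bar.png")
A=cv2.resize(a[110:230,240:400],None,fx=5,fy=5,interpolation=cv2.INTER_CUBIC)
B=cv2.resize(b[:,:],(640,400))
cv2.imwrite("pics/v1.png",A);cv2.imwrite("pics/v2.png",B)
```

```text
(no output)
```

View pics/v1.png

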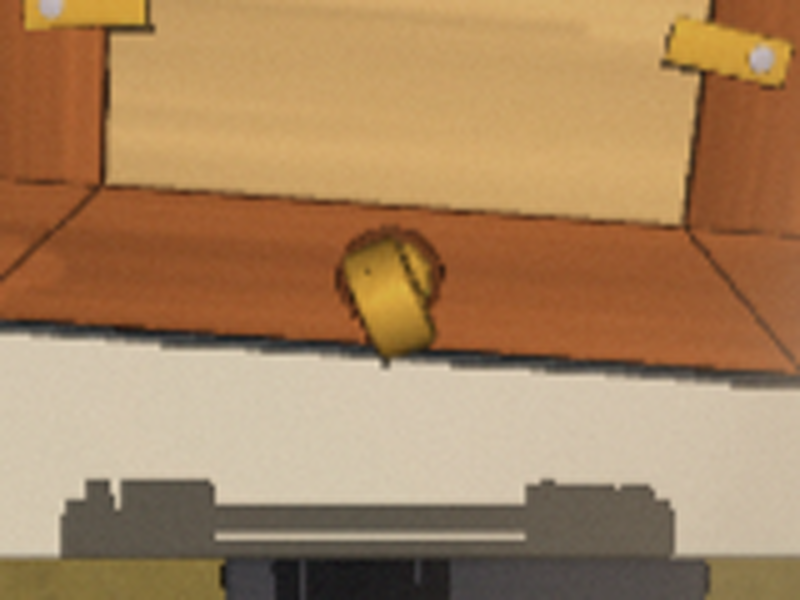

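View pics/v2.png

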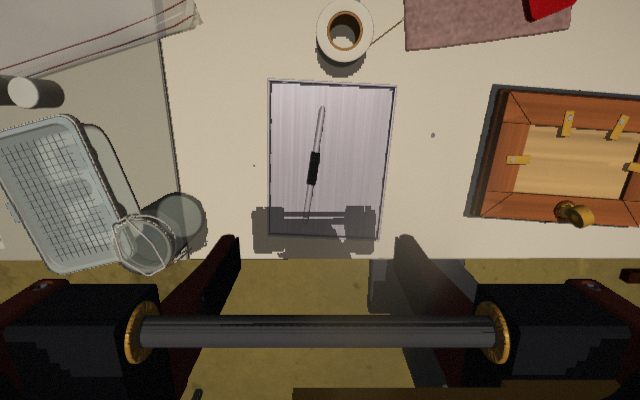

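Crop: the ring (crop px 345–437, 235–355) slants so that the hole axis is about yaw 115°/-65°. The bar runs from (322,107) to (307,218) with its sleeve at (314,168). I'll take closer measurements of both.

Run:
```python
from h import *
def rect(P):
    (cx,cy),(w,h),a=cv2.minAreaRect((P[:,:2]*1000).astype(np.float32)); return np.round([cx,cy,w,h,a],1)
for n,p in(("eye",[0.50,0.056,0.15]),("bar",[0.56,0.389,0.16])):
    move_ptp(p,q(-np.pi/2))
    c=capture("wrist"); cv2.imwrite(f"pics/c_{n}.png",c["image"])
    rz=c["range_z"]
    vv,uu=np.mgrid[0:400,0:640]
    W=world(c,np.c_[uu.ravel(),vv.ravel()]).reshape(400,640,3); np.save(f"W_{n}.npy",W)
    if n=="eye":
        m=(W[...,2]>0.04)&(W[...,2]<0.08)&(abs(W[...,0]-.508)<.03)&(abs(W[...,1]-.056)<.03)&(rz>0)
        P=W[m]; print(len(P),P[:,2].max()); 
        for z0 in(.055,.06,.063): print(z0,rect(P[P[:,2]>z0]),P[P[:,2]>z0].mean(0).round(4),(P[:,2]>z0).sum())
        B=(W[...,2]>0.027)&(W[...,2]<0.04)&(rz>0)&(abs(W[...,0]-.58)<.1)&(abs(W[...,1]-.056)<.12)
        print("buttons",B.sum(),np.percentile(W[B][:,2],[50,99]) if B.sum() else 0)
        print("rail z",np.median(W[...,2][(W[...,2]>.015)&(W[...,2]<.035)]))
    for k in(("eye_hole","washer_top") if n=="eye" else("bar_mid","bar_end_a","tray")):
        for a in silhouettes("wrist",k)[:1]:
            print(k,np.round(a["xy"]),round(a["conf"],2),a["region"].sum())
            r=a["region"]
            if k!="eye_hole":
                v,u=np.nonzero(r); z={"tray":.012,"washer_top":.028}.get(k,.009)
                P=world(c,np.c_[u,v],z); print(rect(P),P.mean(0).round(4))
        
cv2.imwrite("pics/v3.png",np.hstack([cv2.resize(cv2.imread("pics/c_eye.png")[100:300,240:400],None,fx=2.5,fy=2.5),cv2.resize(cv2.imread("pics/c_bar.png")[0:250,240:400],None,fx=2,fy=2)]))if True else 0
print(current_clock())
```

```text
581 0.06724633756285114
0.055 [506.4  58.1  26.7  14.2  23. ] [0.5083 0.0584 0.0632] 515
0.06 [506.4  58.1  23.5  14.2  23. ] [0.5075 0.0582 0.0642] 425
0.063 [506.5  58.1  19.3  14.2  23. ] [0.5069 0.0581 0.065 ] 327
buttons 1403 [0.02746268 0.03281775]
rail z 0.024803915772159374
eye_hole [321. 102.] 0.71 47918
washer_top [318. 178.] 0.51 112
[512.2  53.9  24.7  11.5  56.1] [0.5137 0.0539 0.028 ]
bar_mid [314. 180.] 0.75 1322
[559.  393.1  12.6 160.1  81.4] [0.5648 0.3924 0.009 ]
bar_end_a [315. 184.] 0.63 1287
[559.1 392.8  12.9 160.   80.8] [0.5644 0.3922 0.009 ]
8.0
```

View pics/v3.png

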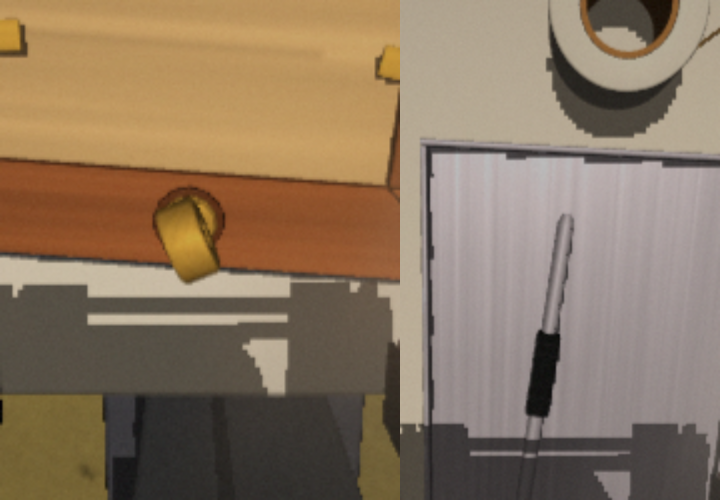

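Run:
```python
from h import *
yb=np.radians(-8.75+90)
move_gripper(0.04)
move_ptp([0.559,0.393,0.06],q(yb))
print(servo_line([0.559,0.393,0.005],rate=0.05,contact_N=6),current_position())
z=current_position()[2]
move_gripper(0.0); print("gap",current_finger_gap(),current_position(),current_force())
servo_line([0.559,0.393,0.12],rate=0.12)
print("gap",current_finger_gap(),current_force(),current_torque())
yaw=np.radians(23); u=np.array([np.cos(yaw+np.pi/2),np.sin(yaw+np.pi/2)])
e=np.array([.5064,.0581])
p=e-u*0.108
move_ptp([*p,0.12],q(yaw))
servo_line([*p,z+0.043],rate=0.08)
c=capture("wrist"); cv2.imwrite("pics/pre.png",c["image"]); np.save("pre.npy",dict(c),allow_pickle=True)
vv,uu=np.mgrid[0:400,0:640]; W=world(c,np.c_[uu.ravel(),vv.ravel()]).reshape(400,640,3)
v=np.array([-u[1],u[0]]); D=W[...,:2]-e; a=D@u; b=D@v
ok=(c["range_z"]>0)&(W[...,2]>.04)&(W[...,2]<.08)
m=ok&(abs(a)<.03)&(abs(b)<.025); P=W[m]; print("eye",cv2.minAreaRect((P[P[:,2]>.055][:,:2]*1000).astype(np.float32)),P[:,2].max(),b[m].min(),b[m].max(),a[m&(W[...,2]>.055)].min(),a[m&(W[...,2]>.055)].max())
for a0 in np.arange(-.085,-.02,.01):
    m=ok&(a>a0)&(a<a0+.01)&(abs(b)<.012); print(a0.round(3),m.sum(),b[m].mean() if m.any() else 0, W[m][:,2].max() if m.any() else 0,(b[m].min(),b[m].max()) if m.any() else 0)
print(current_position(),current_joint_pos(),current_force(),current_torque(),current_clock())
cv2.imwrite("pics/v4.png",cv2.resize(c["image"][60:360,200:440],None,fx=2,fy=2,interpolation=cv2.INTER_CUBIC))
```

```text
False [0.5593212  0.39318595 0.00541392]
gap 0.01169762578119842 [0.55906683 0.39304692 0.00510918] [0.00912867 0.99774973 1.66644787]
gap 0.011373460587327277 [-0.66226427 -0.21260415 -1.24787892] [ 0.02372925 -0.0887958   0.03057301]
eye ((510.8846130371094, 47.313697814941406), (26.7264461517334, 36.59733581542969), 23.603363037109375) 0.06830586707841943 -0.01360237352059465 0.013913643754927738 -0.029959701841162756 0.00665147913412772
-0.085 272 1.9160781159183284e-05 0.05792657043816496 (np.float64(-0.0036486531770956545), np.float64(0.003842597364148817))
-0.075 299 -0.00018826601860440301 0.058315557410598295 (np.float64(-0.004158146989727284), np.float64(0.003734574299468763))
-0.065 311 -0.00023979332788794601 0.058155108241033565 (np.float64(-0.004097685994739845), np.float64(0.003652884317285077))
-0.055 326 -0.00018074609486043284 0.0589651463224066 (np.float64(-0.004029637863760852), np.float64(0.003569585045379589))
-0.045 337 -0.00024144059407026837 0.058468655075426756 (np.float64(-0.003946976517604307), np.float64(0.0034907525413839483))
-0.035 165 -0.00019200754463259123 0.05792112440600189 (np.float64(-0.003899000412225055), np.float64(0.0034190406325984683))
-0.025 0 0 0 0
[ 0.5491606  -0.04145174  0.04898417] [-2.00762920e-01  5.04333193e-01  1.79014957e+00 -2.53030475e-05
  8.45889598e-01 -6.02165665e-01] [-0.66201391  0.23395576 -1.3962868 ] [-0.02651363 -0.07573129  0.02137781] 17.0
```

View pics/v4.png

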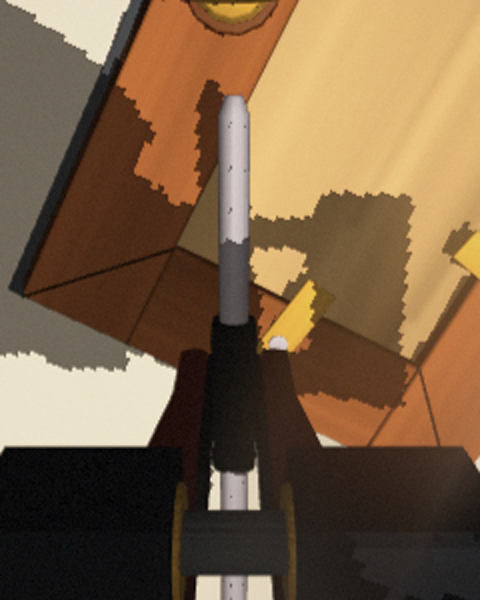

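The bar is straight in the grip and points at the eye (tip at crop px (233,97), eye at (232,10)). Lateral error is about 0.3 mm and the height difference matches, so I'll insert it with a contact stop.

Run:
```python
from h import *
yaw=np.radians(23.2); u=np.array([np.cos(yaw+np.pi/2),np.sin(yaw+np.pi/2)])
e=np.array([.5064,.0583]); z=0.0478
f0=np.array(current_force())
for a in(.095,.085,.070,.055):
    hit=servo_line([*(e-u*a),z],q(yaw),rate=0.03,contact_N=5)
    f=np.array(current_force())-f0; print(a,hit,np.round(f,2),np.round(current_torque(),3),np.round(current_position(),4))
    if hit: break
c=capture("wrist"); cv2.imwrite("pics/v5.png",cv2.resize(c["image"][60:360,200:440],None,fx=2,fy=2)); print(current_clock())
```

```text
0.095 False [ 0.78 -0.17  0.48] [-0.036 -0.083  0.012] [ 0.5438 -0.0289  0.0478]
0.085 False [ 1.14 -0.34  0.71] [-0.04  -0.098 -0.003] [ 0.5398 -0.0196  0.0478]
0.07 False [0.63 0.64 0.27] [-0.033 -0.136 -0.037] [ 0.534  -0.006   0.0478]
0.055 False [ 0.56 -0.17 -0.59] [-0.058 -0.114 -0.009] [0.5281 0.0078 0.0478]
19.425
```

View pics/v5.png

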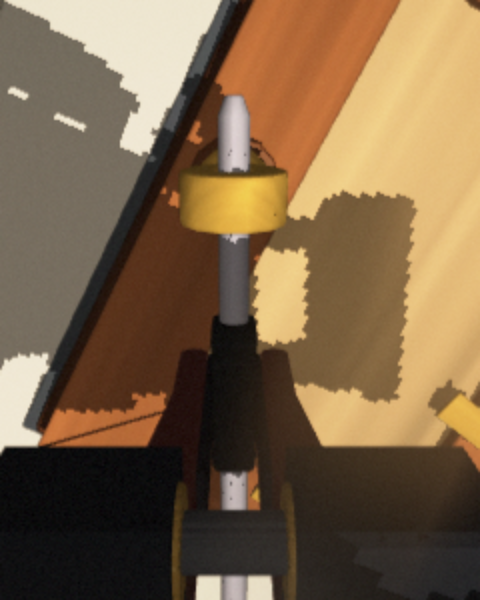

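Inserted: the tip shows beyond the ring at crop px (233,100). Now I'll turn clockwise in small steps and compute the moment about the eye axis.

```bash
cat >> h.py <<'E'
E0=np.array([.5064,.0583]); R0=.055; Z=.0478; Y0=np.radians(23.2)
def wr(n=4):
    w=[]
    for _ in range(n): w.append(np.r_[current_force(),current_torque()]); sleep(.02)
    return np.mean(w,0)
def tau(w,w0):
    d=np.array(current_position())[:2]-E0; f=w-w0
    return f[5]+d[0]*f[1]-d[1]*f[0]
def turn(th,rate=.03,r=R0):
    y=Y0-th; u=np.array([-np.sin(y),np.cos(y)])
    servo_line([*(E0-u*r),Z],q(y),rate=rate)
E
python3 - <<'E'
from h import *
w0=wr(6); np.save("w0.npy",w0); print(w0.round(3))
th=0
while th<0.62:
    th+=.04; turn(th); w=wr(); t=tau(w,w0)
    print(round(th,2),round(t,3),(w-w0).round(2),round(current_finger_gap(),4),round(current_clock(),2))
    if t>.3: break
np.save("th.npy",th)
E
```

```text
[-0.004 -0.169 -1.095 -0.015 -0.099  0.01 ]
0.04 -0.013 [ 0.12  0.07  0.5  -0.    0.   -0.02] 0.0119 19.84
0.08 0.015 [ 0.36 -0.19  0.35 -0.02 -0.02 -0.  ] 0.0118 20.16
0.12 0.037 [ 0.39  0.33 -0.05 -0.03  0.04  0.01] 0.012 20.48
0.16 0.016 [ 0.54  0.13  0.18 -0.01 -0.01 -0.01] 0.0116 20.79
0.2 0.006 [ 0.53  0.31 -0.02 -0.    0.02 -0.03] 0.0118 21.11
0.24 0.008 [-0.39  0.36  0.44  0.01  0.06  0.03] 0.0117 21.43
0.28 0.024 [-0.39  0.57  0.29  0.    0.04  0.04] 0.0118 21.74
0.32 0.115 [-0.03  0.81 -0.11  0.05  0.02  0.11] 0.0117 22.06
0.36 0.145 [ 0.42  0.22 -0.08  0.01 -0.08  0.12] 0.0116 22.38
0.4 0.209 [ 1.1   0.65 -0.1  -0.01 -0.12  0.15] 0.0119 22.69
0.44 0.101 [ 0.48  0.35  0.11 -0.03 -0.13  0.08] 0.0119 23.01
0.48 0.176 [ 1.53 -0.32  0.17 -0.04 -0.15  0.09] 0.0115 23.32
0.52 0.174 [ 1.64 -0.52 -0.06 -0.08 -0.22  0.08] 0.0116 23.64
0.56 0.148 [ 1.17 -0.63 -0.31 -0.13 -0.2   0.08] 0.0116 23.96
0.6 0.172 [ 1.73 -0.63  0.56 -0.17 -0.22  0.07] 0.0117 24.27
0.64 0.18 [ 1.75 -0.69  0.34 -0.23 -0.21  0.08] 0.0118 24.59
```

Bites at about 0.32 rad, then a steady drag of about 0.17 N m. Continuing.

Run:
```python
from h import *
w0=np.load("w0.npy"); th=float(np.load("th.npy"))
while th<1.55:
    th+=.03; turn(th); w=wr(); t=tau(w,w0)
    print(round(th,2),round(t,3),(w-w0).round(2),round(current_finger_gap(),4),round(current_clock(),2))
    if t>.3: break
np.save("th.npy",th); print(np.round(current_position(),4),(Rn.from_quat(current_orientation()).as_matrix()[:2,0]).round(3))
```

```text
0.67 0.148 [ 1.53 -1.3   0.05 -0.21 -0.27  0.05] 0.0117 24.91
0.7 0.163 [ 1.19 -1.59  0.04 -0.28 -0.26  0.07] 0.012 25.23
0.73 0.143 [ 1.44 -1.39  0.09 -0.27 -0.26  0.04] 0.0116 25.54
0.76 0.182 [ 2.12 -1.28  0.48 -0.31 -0.27  0.05] 0.012 25.86
0.79 0.181 [ 1.96 -1.64  0.1  -0.31 -0.26  0.05] 0.0116 26.18
0.82 0.145 [ 1.68 -1.95  0.08 -0.35 -0.24  0.02] 0.0115 26.49
0.85 0.131 [ 1.31 -1.86  0.23 -0.36 -0.26  0.02] 0.0117 26.81
0.88 0.118 [ 1.32 -1.58  0.11 -0.39 -0.24  0.01] 0.0113 27.12
0.91 0.167 [ 2.27 -1.61  0.35 -0.38 -0.26  0.02] 0.012 27.44
0.94 0.169 [ 1.76 -2.07  0.37 -0.38 -0.28  0.03] 0.0119 27.76
0.97 0.144 [ 1.79 -2.04  0.24 -0.46 -0.26  0.  ] 0.0116 28.07
1.0 0.167 [ 1.83 -2.03  0.28 -0.45 -0.24  0.02] 0.0115 28.39
1.03 0.155 [ 1.5  -2.08  0.26 -0.43 -0.25  0.02] 0.0118 28.71
1.06 0.178 [ 1.53 -2.35  0.39 -0.46 -0.24  0.03] 0.0119 29.02
1.09 0.166 [ 1.55 -2.54  0.94 -0.44 -0.21  0.01] 0.0117 29.34
1.12 0.204 [ 1.79 -3.    0.59 -0.47 -0.22  0.02] 0.0121 29.66
1.15 0.162 [ 1.63 -2.17  0.5  -0.5  -0.23  0.02] 0.0113 29.98
1.18 0.147 [ 1.55 -2.5   0.16 -0.5  -0.2  -0.01] 0.0116 30.29
1.21 0.202 [ 1.54 -3.33  0.33 -0.58 -0.25  0.01] 0.0119 30.61
1.24 0.317 [ 1.96 -4.15  0.22 -0.77 -0.24  0.08] 0.0117 30.93
[0.4658 0.0212 0.0478] [ 0.672 -0.741]
```

Run:
```python
from h import *
w0=np.load("w0.npy"); th=float(np.load("th.npy")); t=0; n=0
while t<.64 and n<14:
    n+=1; th+=.02; turn(th); w=wr(); t=tau(w,w0)
    print(round(th,2),round(t,3),(w-w0).round(2),round(current_finger_gap(),4),round(current_clock(),2))
np.save("th.npy",th)
```

```text
1.26 0.393 [ 1.57 -4.95  0.54 -0.85 -0.3   0.13] 0.0119 31.24
1.28 0.417 [ 1.83 -4.84  0.01 -0.92 -0.25  0.15] 0.0119 31.56
1.3 0.483 [ 2.25 -5.15  0.21 -0.95 -0.28  0.18] 0.0116 31.88
1.32 0.519 [ 2.17 -5.47  0.36 -0.99 -0.29  0.21] 0.0113 32.19
1.34 0.569 [ 2.48 -5.87  0.87 -1.03 -0.28  0.23] 0.0115 32.51
1.36 0.568 [ 2.02 -5.97  0.1  -1.05 -0.29  0.24] 0.0114 32.83
1.38 0.625 [ 2.11 -6.54  0.04 -1.16 -0.3   0.26] 0.0114 33.14
1.4 0.656 [ 1.69 -6.95  0.32 -1.17 -0.3   0.29] 0.0117 33.46
```

Run:
```python
from h import *
w0=np.load("w0.npy"); th=float(np.load("th.npy")); t=0; n=0
while t<.70 and n<3:
    n+=1; th+=.02; turn(th); w=wr(8); t=tau(w,w0)
    print(round(th,2),round(t,3),(w-w0).round(2),round(current_clock(),2))
sleep(.3); print("hold",tau(wr(8),w0))
top=th
while top-th<.37:
    th-=.04; turn(th); w=wr(); t=tau(w,w0)
    print(round(th,2),round(t,3),(w-w0).round(2),round(current_clock(),2))
    if t<-.08: print("stop"); break
np.save("th.npy",th)
```

```text
1.42 0.703 [ 2.23 -6.76  0.48 -1.26 -0.32  0.32] 33.84
hold 0.699863254407971
1.38 0.485 [ 1.72 -5.05  0.86 -0.95 -0.24  0.2 ] 34.59
1.34 0.314 [ 1.65 -4.19  0.67 -0.8  -0.25  0.07] 34.91
1.3 0.181 [ 1.02 -3.89  1.   -0.67 -0.2  -0.02] 35.23
1.26 0.058 [ 0.68 -2.79  1.27 -0.52 -0.15 -0.08] 35.54
1.22 0.023 [ 0.91 -1.69  0.51 -0.28 -0.17 -0.08] 35.86
1.18 -0.01 [ 1.2  -0.48  0.11 -0.09 -0.12 -0.08] 36.17
1.14 -0.03 [ 0.94  0.26  0.55 -0.03 -0.01 -0.06] 36.49
1.1 0.034 [ 0.34  0.23  0.15 -0.03  0.08  0.03] 36.81
1.06 -0.024 [ 0.04  0.58  0.18 -0.04  0.06 -0.01] 37.12
1.02 0.003 [-0.26 -0.06 -0.06 -0.03  0.06  0.01] 37.44
```

Firm at 0.70 N m, and the bar is now free in the hole. Withdraw it and return it to the tray.

Run:
```python
from h import *
w0=np.load("w0.npy"); th=float(np.load("th.npy"))
for r in(.065,.08,.095,.112):
    turn(th,r=r); w=wr(2); print(r,round(tau(w,w0),3),(w-w0).round(2))
    if np.linalg.norm((w-w0)[:3])>6: print("drag!"); break
else:
    p=current_position(); servo_line([p[0],p[1],.13],rate=.12)
    c=capture("wrist"); cv2.imwrite("pics/out.png",c["image"])
    print("gap",current_finger_gap(),current_clock())
    yb=np.radians(81.25)
    move_ptp([.559,.391,.12],q(yb))
    servo_line([.559,.391,.02],rate=.1)
    print(servo_line([.559,.391,.0056],rate=.03,contact_N=4),current_position())
    move_gripper(.04); servo_line([.559,.391,.12],rate=.12)
    move_ptp([.50,.25,.26],q(-np.pi/2))
    for n in("wrist","top"):
        c=capture(n); cv2.imwrite(f"pics/end_{n}.png",c["image"])
        for k,z in(("bar_mid",.009),("tray",.012),("roll_mid",.024),("loupe_mid",.007)):
            for a in silhouettes(n,k)[:1]:
                v,u=np.nonzero(a["region"]); P=world(c,np.c_[u,v],z)[:,:2]
                print(n,k,round(a["conf"],2),cv2.minAreaRect((P*1000).astype(np.float32)))
print(current_clock(),current_force())
```

```text
0.065 0.022 [ 0.63  0.28 -0.54 -0.01  0.04 -0.  ]
0.08 -0.038 [-0.4   0.61 -0.05  0.02  0.05  0.02]
0.095 0.044 [ 1.1   0.66  0.21 -0.03  0.12 -0.  ]
0.112 -0.069 [-0.38  0.13  0.65 -0.01  0.04 -0.03]
gap 0.011785182010443526 40.9583
True [0.55863568 0.39077068 0.00510073]
wrist bar_mid 0.82 ((558.6829833984375, 390.8063049316406), (14.385047912597656, 157.22036743164062), 80.38499450683594)
wrist tray 0.71 ((562.6151123046875, 373.13751220703125), (162.98245239257812, 211.89410400390625), 87.16415405273438)
wrist roll_mid 0.56 ((686.195556640625, 351.4389343261719), (42.28648376464844, 9.787361145019531), 89.99178314208984)
top tray 0.84 ((562.7387084960938, 376.3865966796875), (160.00582885742188, 212.665283203125), 86.37432098388672)
top roll_mid 0.74 ((716.6116333007812, 360.2892761230469), (70.87425231933594, 59.81952667236328), 44.905941009521484)
top loupe_mid 0.8 ((757.7801513671875, 124.67340850830078), (39.09113693237305, 52.53554153442383), 22.529281616210938)
48.8833 [-0.63915943 -0.64417721  0.13939047]
```

View pics/end_wrist.png

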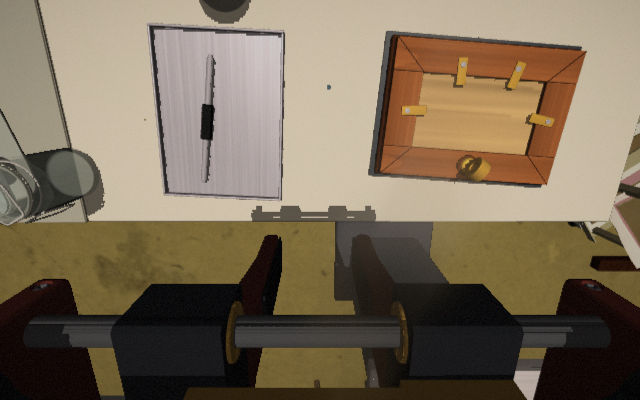

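The bar lies flat in the tray (px (209,55)–(205,180)), the eye stands turned at (472,168), and the gripper is clear of everything.

```bash
python3 -c "
from bench import *
close_job(); print(current_clock())"
```

```text
the job is handed in; nothing more can be done
the job is handed in; nothing more can be done
```

I tightened the eye until it pulled up firm, laid the bar back in the tray and handed the job in at about 49 s. No verdict was reported.

- **Insertion:** I gripped the bar by its sleeve and slid it through the eye. Contact force stayed under about 1.5 N.
- **Tightening:** The bar bit after about 0.3 rad. A steady drag of about 0.17 N m followed, and the torque began its jump at about 1.24 rad of tool turn. I stopped at 0.70 N m, inside the 0.6–0.9 N m firm range. I estimate that is about 0.08 rad past first contact. The sink of the washer was not measured, because it is too small to read.
- **Withdrawal:** I swung the bar back into its free play until the torque was about zero, then drew it out. The torque stayed within the noise (±0.07 N m), so nothing shows that the eye unscrewed.
- **Last checks:** The wrist picture shows the bar flat and wholly inside the tray, with its middle about 18 mm off the tray's centre line. The gripper is open and clear.
- **Bystanders:** From the overhead camera, the tape roll and loupe are within about 12 mm of the first readings, which is within measuring error. The wrist camera saw only the edge of the roll, so I ignored its different reading.
- **Missed detection:** The overhead camera did not find the bar at the end. Its resting place rests on the wrist camera alone.

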